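Gauge the mould tool and present the rod tip

TASK

Take the longer of the two gauge rods from the rack and slide it tip first down the inclined guide tube on the mould tool until its collar stops against the tube's rim, then draw it right out again. Finish while still holding it in the gripper, level, with its tip over the white reading card about 10 cm above it, so that the tip can be read; do not put it down. Leave the short rod in the rack and leave the jar and the tape roll where they are.

Things in the scene. Friction and masses are not known exactly. Their poses are not given: they have to be found in the camera images.
- gauge_grip (a point): Centre of the long rod's square black handle (110 mm long, 18 x 18 mm). +x runs along the rod away from the tip: handle x -55 to +55 mm, collar -63 to -55, probe -163 to -63. At the start the rod lies level in a rack lane, z up, axis 50 mm above the bench, tip roughly towards the robot; the short rod lies 84 mm to one side (which lane is which varies).
- gauge_collar (a point): Centre of the long rod's collar face that looks towards the tip (63 mm from the handle's centre); same axes as gauge_grip.
- gauge_tip (a point): Point of the long rod's tip (163 mm from the handle's centre); same axes as gauge_grip.
- gauge_rod: The whole long gauge rod, rigid and straight, about 0.15 kg: black handle, steel collar disc 33 mm across and 8 mm thick, steel probe 8 mm across and 100 mm long with dark rings near its slightly tapered tip. Balances near the collar end of the handle. Origin and axes are those of gauge_grip.
- short_grip (a point): Centre of the handle of the short gauge rod: the same as the long one but with a probe only 60 mm long. To be left in the rack.
- rack: Fixed grey rack, base 190 x 130 x 8 mm, lanes along its x at y -42 and +42 mm; origin on the bench below the midpoint of the two handles. Each lane has a saddle under the probe (x -114 to -102 mm) and one under the handle's end (x +38 to +52, 38 mm wide, 2 mm play either side), cheeks 55 mm high. The rod lifts straight up; between collar and rear saddle the handle is free.
- mould: Fixed aluminium mould tool, a block 170 x 120 mm and 50 mm high, spanning x -225 to -55 mm and y -60 to +60 mm from its origin, which lies on the bench. The guide tube sits on top between low cheeks that stay below its rim; the rim's centre is at x -70, y 0, z 139 mm.
- tube_mouth (a point): Centre of the rim of the fixed octagonal steel guide tube (33 mm across, bore 11 mm widening to 17 mm in the last 8 mm, 108 mm deep); 139 mm above the bench. +z points out of the tube along its axis, 35 degrees above level, roughly away from the robot. The rod goes in along -z, its +x along this +z; fully in, the collar face lies at this point.
- card: Fixed white reading card in a thin black frame, flat on the bench, 110 mm (x) by 80 mm (y), 2 mm thick. Origin under its centre on the bench, z up.
- jar: Small amber jar, 52 mm across, 62 mm high, loose. Origin at the centre of its underside. To be left alone.
- tape: Cardboard tape roll lying flat, 84 mm across, 24 mm high, loose. Origin at the centre of its underside. To be left alone.
Not all that is in view belongs to the job. Of the things like the card, leave any that is orange or red; of the rest the smaller one is meant.

How it is judged:
By the outcome, as a careful person would: the job done as asked, in the order asked, and still so for the second after the job is handed in, while the arm keeps its last pose, push and grip.
It also fails if it takes over 54 s, if anything falls off the work surface, if the arm or the gripper's body presses on something with over 40 N, if the wrist force passes 120 N, or if a joint passes its speed limit or range.

ROBOT

A 6-joint arm with a two-finger parallel gripper is mounted at the origin on the work surface. World frame = base frame: x ahead of the robot, y to its left, z up, the work surface at z = 0. Lengths are in mm, angles in rad, forces in N, time in s.
With the tool pointing down it reaches from about 350 to 875 mm from the base axis. Payload 4.2 kg.
Tool frame: the origin (TCP) lies on the mounting face of the last link; the fingertips stand 173 mm ahead of it and the grasp point (between the pads) lies grip_point_offset ahead of it (grip_point_offset is the distance from the TCP to the grasp point, in mm); z points along the fingers, y is the line along which they close (so a half turn about z gives the same grasp; the last joint's range is limited). The gripper opens to 85 mm and grips with 20 to 120 N. Pads are 22 mm wide; open, the fingers measure 114 mm over their backs; the gripper's body (76 mm by 85 mm) begins 54 mm behind the grasp point. The pads swing forward as they close: fully open they stand 13 mm farther back than shut.
Start: joints at [1.543, 0.385, 0.008, 0, -1.194, -0.259], TCP at [176.771, 599.46, 404.712] pointing down, gripper open.
Joint ranges: [-3.14, 3.14], [-1.21, 2.06], [-1.07, 1.41], [-3.16, 2.05], [-2.99, -0.16], [-3.1, 3.1]. Speed limits (rad/s): [2.79, 2.79, 3.14, 3.14, 3.14, 3.14].

INTERFACE

Orientations are given as a unit quaternion [x, y, z, w].
In Python, from bench import read_state, get_image, job_done, recognise, place_of, grip_point_offset gives the robot as it stands. The module is installed in compiled form; this text tells all that it offers.
- The arm moves only by the tool carry_out, never from a script. Its arguments are lists of equal length, an entry for each row: "slide": the shift along the tool's x, y, z in m, a list of three; "roll": the turn about the tool's z in degrees; "claw": the finger opening in m, from 0 to 0.0854. A call has 1 to 8 rows; each row is the pose to reach, as a shift and turn from the pose commanded when the call began, along the tool's axes at that moment; what a row does not reach only later rows make up. A row lasts 1/8 s, in which the tool goes at most 62.5 mm and 10.7 degrees, less where a joint would pass 70% of its speed; a pose out of reach is approached as far as the arm can. A call with a gripper value outside its range is refused whole. The fingers move at their own pace and stop on an object; the grip force is fixed at half the most. Time passes only in rows, so rows that repeat a pose let the fingers close. It gives the time, the measured TCP pose, the force, the opening and the grip force at its end, in the units of the state.
- read_state(): the state, without advancing time (a new reading comes with each control period).
- get_image(name): name is "scene" or "side" or "wrist"; returns a dict with "img" (480x640x3 uint8, red, green, blue), "z_map" (480x640 float32, mm along the optical axis (not along the pixel's ray), 0 where there is no reading), "mtx" (3x3 intrinsics, pixels), "world_from_camera" (4x4, takes a point from camera to world coordinates); the wrist camera has in their place "T_tool_cam" (4x4, takes a point from camera to tool coordinates, whose origin is the TCP and whose axes are the flange's). Camera axes: x right, y up, looking along -z (the intrinsics and any distortion apply to the point x, -y, -z); pixel columns grow to the right and rows downward; lengths in mm; the calibration is good to about 2 mm. A picture is of the moment at which its call begins: read the wrist's pose just before it.
- job_done(): hands the job in; it is judged then, once.
Trained networks look in a picture, given as the dict that the camera call returned (one of the last four; its "shot" number tells which), for a name from the list of things; names that differ only in an ending like _2 or _b are one class to them, and where a whole thing is asked for, a point or a joint stands for the part that bears it (a point fixed in the world has none). Each returns a list of dicts, best first, with "conf" (0 to 1); they miss things now and then, are a little off and sometimes report something else, mostly with a low value. They report only what shows in the picture. A call takes as long as a camera call. They do not tell look-alikes from the thing itself.
- recognise(picture, thing): "at" ([column, row] in pixels, amid what is visible of it).
- place_of(picture, thing): "at" ([column, row] in pixels: a listed point, or the origin of a listed thing).
The state is a dict: "clock": time; "joints": joint angles; "joint_vel": joint speeds; "joint_efforts": joint torques, N m; "position": TCP position; "ee_rot": TCP orientation; "contact_force": force on the tool from outside, world axes, zero at the start; "wrist_torque": the same for the moment, N m; "gripper_width": finger opening in mm; "grasp_force": force on a finger pad.
Only numpy, scipy, OpenCV 4.12 (cv2) and the standard library are available. Lean on these libraries where they do the work, as an engineer would, in place of code of your own. Each camera call takes 0.05 s, during which the arm holds its last target. There are 200 camera calls.

## Working session

There is one attempt and no reset: what is moved stays moved. The work goes in short steps, Python scripts to look and compute and a tool call to move; the robot and the scene stay as the last step left them, time stands still between calls to the robot, and variables do not carry over. Pictures are saved under pics/ and viewed, at most 13 in all, crops included, and the job is handed in when it is done.

Besides the shell and the picture viewer there is one more tool, called after "Emit:" as name(argument=value, ...), one argument or row to a line, values as JSON. carry_out: Moves the arm, as the interface text tells. Its arguments: {"type":"object","properties":{"slide":{"type":"array"},"roll":{"type":"array"},"claw":{"type":"array"}},"required":["slide","roll","claw"]}

```bash
mkdir -p pics
cat > h.py <<'E'
import numpy as np, cv2
from bench import *
from scipy.spatial.transform import Rotation as R
def T_of(p,st):
    if 'world_from_camera' in p: return np.array(p['world_from_camera'])
    T=np.eye(4);T[:3,:3]=R.from_quat(st['ee_rot']).as_matrix();T[:3,3]=st['position'];return T@np.array(p['T_tool_cam'])
def ray(p,st,uv):
    K=np.array(p['mtx']);T=T_of(p,st)
    d=T[:3,:3]@np.array([(uv[0]-K[0,2])/K[0,0],-(uv[1]-K[1,2])/K[1,1],-1]);return T[:3,3],d
def on_z(p,st,uv,z):
    o,d=ray(p,st,uv);return o+d*(z-o[2])/d[2]
def by_depth(p,st,uv):
    o,d=ray(p,st,uv);u,v=np.round(uv).astype(int);w=p['z_map'][max(v-1,0):v+2,max(u-1,0):u+2];w=w[w>0]
    return o+d*np.median(w) if len(w) else None
def proj(p,st,X):
    T=np.linalg.inv(T_of(p,st));c=T[:3,:3]@np.array(X)+T[:3,3];K=np.array(p['mtx'])
    return np.array([K[0,2]+K[0,0]*c[0]/-c[2],K[1,2]-K[1,1]*c[1]/-c[2]])
def save(p,n,crop=None):
    im=p['img'][:,:,::-1]
    if crop: a,b,c,d=crop;im=cv2.resize(im[b:d,a:c],None,fx=min(800/(c-a),600/(d-b)),fy=min(800/(c-a),600/(d-b)))
    cv2.imwrite('pics/'+n,im)
E
python3 - <<'E'
from h import *
np.set_printoptions(precision=1,suppress=True)
s=read_state();print(s,grip_point_offset)
Z=dict(gauge_grip=50,gauge_collar=50,gauge_tip=50,short_grip=50,tube_mouth=139,card=0,jar=0,tape=0,mould=0,rack=0)
for n in ['scene','side']:
    p=get_image(n);save(p,n+'0.png');print(n,T_of(p,s)[:3,3],[k for k in p])
    for t,z in Z.items():
        for r in place_of(p,t)[:3]: print(t,np.array(r['at']),round(r['conf'],2),on_z(p,s,r['at'],z),by_depth(p,s,r['at']))
E
```

```text
{'clock': 0.0, 'joints': array([ 1.5,  0.4,  0. , -0. , -1.2, -0.3]), 'joint_vel': array([-0.,  0.,  0., -0.,  0., -0.]), 'joint_efforts': array([  0. , -39.2,  18.8,   4.2,  -0. ,  -0. ]), 'position': array([176.7, 599.3, 403.6]), 'ee_rot': array([ 1. , -0.1, -0. ,  0. ]), 'contact_force': array([-0.7,  0.4, -0.2]), 'wrist_torque': array([0. , 0.1, 0. ]), 'grasp_force': 0.0, 'gripper_width': 85.55166678885331} 154.70000000000002
scene [1050.6  270.5 1039.8] ['img', 'z_map', 'mtx', 'world_from_camera', 'shot']
gauge_grip [264.1 226.9] 0.7 [ 555.7 -181.9   50. ] [ 560.2 -177.8   59.1]
gauge_grip [264.1 228.8] 0.64 [ 560.5 -178.7   50. ] [ 564.6 -174.9   58.4]
gauge_collar [276.9 212. ] 0.6 [ 501.1 -178.9   50. ] [ 508.3 -173.1   62.9]
gauge_collar [257.4 303.9] 0.44 [738.5 -78.4  50. ] [735.5 -81.8  40.5]
gauge_tip [303.8 186.2] 0.58 [ 394.8 -162.5   50. ] [ 362.3 -184.     0.9]
short_grip [240.1 214.1] 0.78 [ 553.6 -256.8   50. ] [ 551.4 -259.2   45.6]
tube_mouth [449.  250.7] 0.66 [448.3 248.9 139. ] [438.8 248.5 124.8]
card [284.8 367.5] 0.91 [819.7  42.8   0. ] [820.7  43.8   4.5]
[... 709 characters left out ...]
57.4]
gauge_tip [290.6 316.8] 0.74 [ 401.6 -158.8   50. ] [ 402.3 -131.7    1.8]
short_grip [369.1 346.8] 0.79 [ 544.2 -267.    50. ] [ 542.7 -270.5   58. ]
tube_mouth [277.8 158.3] 0.84 [453.8 248.2 139. ] [454.2 254.5 133.6]
tube_mouth [366.  309.3] 0.34 [ 545.  -229.6  139. ] [ 561.5 -186.6   58.4]
card [309.6 265.5] 0.91 [474.4  -2.4   0. ] [474.2  -4.4   2.8]
card [242.7 401.6] 0.81 [ 273.2 -294.8    0. ] [ 273.7 -296.2    3.6]
card [339.  193.2] 0.57 [607.2 219.3   0. ] [606.6 216.6   2.8]
jar [418.4 274.5] 0.75 [723.4 -95.6   0. ] [ 710.4 -116.7   35. ]
tape [365.2 243.4] 0.64 [626.8  28.8   0. ] [626.7  28.7   0.1]
rack [369.7 339.9] 0.88 [ 559.3 -230.2    0. ] [ 557.6 -234.3    9. ]
```

View pics/scene0.png

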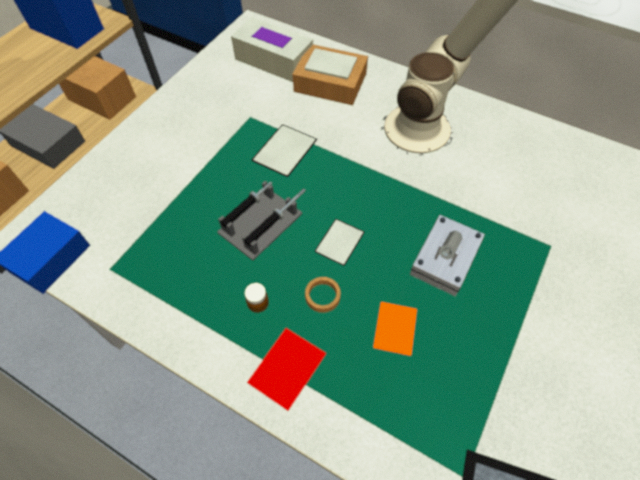

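View pics/side0.png

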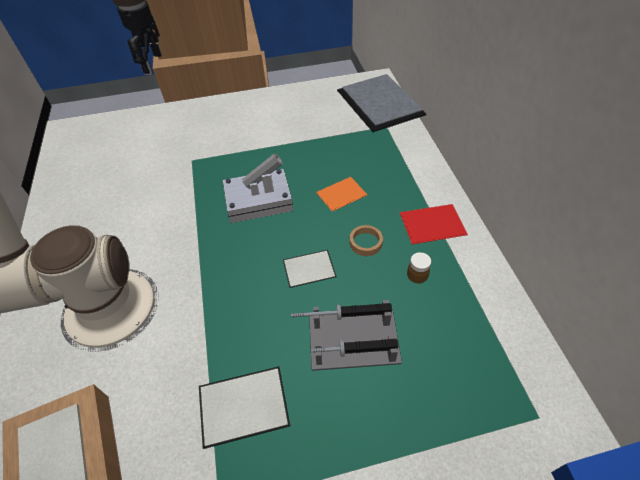

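```bash
cat >> h.py <<'E'
np.set_printoptions(precision=1,suppress=True)
def yaw(s): 
    x=R.from_quat(s['ee_rot']).as_matrix()[:,0];return np.degrees(np.arctan2(x[1],x[0]))
def go(s,tgt,yw=None):
    M=R.from_quat(s['ee_rot']).as_matrix();d=M.T@(np.array(tgt)-s['position'])
    r=0 if yw is None else -((yw-yaw(s)+180)%360-180)
    print('slide m',np.round(d/1000,4),'roll',round(r,2))
E
python3 - <<'E'
from h import *
s=read_state();print(s['ee_rot'],s['joints'],yaw(s));p=get_image('wrist');print(np.array(p['T_tool_cam']),p['mtx'])
print(R.from_quat(s['ee_rot']).as_matrix())
p=get_image('scene')
# mould: fit yaw of block top from depth points z~50 in the region
def cloud(p):
    K=p['mtx'];v,u=np.mgrid[:480,:640];z=p['z_map'];c=np.stack([(u-K[0,2])/K[0,0]*z,-(v-K[1,2])/K[1,1]*z,-z],-1);T=T_of(p,s);return (c@T[:3,:3].T+T[:3,3])[z>0]
for n in ['scene','side']:
    C=cloud(get_image(n))
    m=(abs(C[:,2]-50)<7)&(abs(C[:,0]-420)<160)&(abs(C[:,1]-240)<140)
    print(n,m.sum(),cv2.minAreaRect(C[m][:,:2].astype(np.float32)))
    m=(C[:,2]>75)&(C[:,2]<170)&(abs(C[:,0]-420)<120)&(abs(C[:,1]-240)<100)
    Q=C[m];c=Q.mean(0);_,_,V=np.linalg.svd(Q-c);print(m.sum(),c,V[0]*100)
go(s,[430,230,404],0)
E
```

```text
[ 1.  -0.1  0.  -0. ] [ 1.5  0.4  0.   0.  -1.2 -0.3] -16.430077413164785
[[-0.   1.   0.3 67.1]
 [ 1.   0.  -0.  -0.2]
 [-0.   0.3 -1.  31.1]
 [ 0.   0.   0.   1. ]] [[338.5   0.  320.9]
 [  0.  338.5 238.7]
 [  0.    0.    1. ]]
[[ 1.  -0.3  0. ]
 [-0.3 -1.   0. ]
 [-0.  -0.  -1. ]]
scene 2372 ((383.6467590332031, 245.21270751953125), (173.4285430908203, 120.07197570800781), 0.24413800239562988)
542 [418.9 246.1 119.8] [86.1 -0.3 50.8]
side 1620 ((384.006591796875, 245.59219360351562), (125.61583709716797, 170.6322784423828), 89.50236511230469)
689 [408.9 235.  112.8] [-82.1  -7.2 -56.7]
slide m [0.3 0.3 0. ] roll -16.43
```

Emit:
carry_out(
  slide=[
    [0.365,0.26,0],
    [0.365,0.26,0],
    [0.365,0.26,0],
    [0.365,0.26,0],
    [0.365,0.26,0],
    [0.365,0.26,0],
    [0.365,0.26,0],
    [0.365,0.26,0],
  ],
  roll=[-16.4,-16.4,-16.4,-16.4,-16.4,-16.4,-16.4,-16.4],
  claw=[0.085,0.085,0.085,0.085,0.085,0.085,0.085,0.085],
)

```text
clock: 2.3
position: [454.8, 244.0, 404.8]
ee_rot: [1.0, -0.003, 0.0, 0.0]
contact_force: [0.2, 0.6, 0.1]
gripper_width: 84.8
grasp_force: 0.0
```

```bash
sed -i 's/np.round(d\/1000,4)/[round(float(v)\/1000,4) for v in d]/' h.py
cat >> h.py <<'E'
def cloud(p,s):
    K=p['mtx'];v,u=np.mgrid[:480,:640];z=p['z_map'];c=np.stack([(u-K[0,2])/K[0,0]*z,-(v-K[1,2])/K[1,1]*z,-z],-1);T=T_of(p,s);return (c@T[:3,:3].T+T[:3,3])[z>0]
E
python3 - <<'E'
from h import *
s=read_state();p=get_image('wrist');save(p,'w1.png')
print(s['position'],yaw(s),s['joints'])
for t,z in [('tube_mouth',139),('mould',0)]:
    for r in place_of(p,t)[:2]: print(t,r['at'],r['conf'],on_z(p,s,r['at'],z),by_depth(p,s,r['at']))
C=cloud(p,s)
m=(abs(C[:,2]-50)<5)&(abs(C[:,0]-420)<160)&(abs(C[:,1]-240)<140)
print(m.sum(),cv2.minAreaRect(C[m][:,:2].astype(np.float32)))
m=(C[:,2]>90)&(C[:,2]<165)&(abs(C[:,0]-420)<120)&(abs(C[:,1]-240)<40)
Q=C[m];print(Q.min(0),Q.max(0))
for x in range(370,480,8):
    q=Q[abs(Q[:,0]-x)<4]
    if len(q): print(x,len(q),q[:,1].min(),q[:,1].max(),q[:,1].mean(),np.percentile(q[:,2],95))
E
```

```text
[454.8 244.  404.8] -0.31376846737413777 [ 0.8  0.2 -0.3  0.  -1.1  0.8]
tube_mouth [317.8, 245.9] 0.64 [452.8 246.2 139. ] [449.6 246.3 128.1]
12470 ((385.3960876464844, 246.89552307128906), (170.16075134277344, 120.44406127929688), 0.2219286561012268)
[356.4 223.8  90. ] [464.6 269.9 153.1]
370 149 231.4202010903674 261.87535022146153 246.44460725804547 101.10438523527463
378 181 230.51396296457358 263.300814830419 246.7529353097088 106.93107338415342
386 195 230.8114569768308 263.05821415914204 246.6949328758249 112.88358632957231
394 211 230.38242449368784 263.2799389241402 246.62479635085884 118.13418823346225
402 243 225.5408477784789 269.53896749069355 246.81336516678306 123.84352383502501
410 363 223.8075592620506 269.4758809905506 246.57755101581924 128.90681667018754
418 387 223.80005876288772 269.9176629635503 246.13111402489272 134.49119416861984
426 456 223.9564834560678 269.89461087627245 246.15527350298285 140.298070040857
434 323 230.4538267439155 263.3469588205753 246.78556309287418 146.2568069606888
442 411 230.534840309743 263.29707838341756 246.73351493018674 151.70408621116218
450 695 230.9203188903173 263.3295475592474 247.06531679242917 150.60978094829346
458 532 230.64920720426483 263.5469060188201 247.0130098245457 139.15442511413164
466 116 236.38068280740396 257.9844121202868 246.9961764530613 129.2149152921051
```

View pics/w1.png

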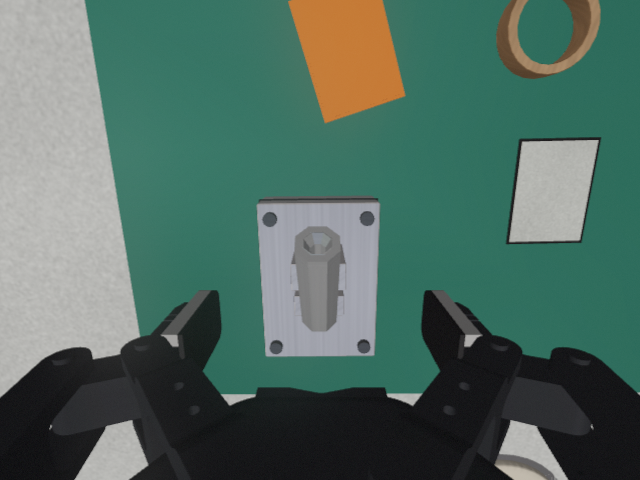

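Emit:
carry_out(
  slide=[
    [0.102,0.424,0.055],
    [0.102,0.424,0.055],
    [0.102,0.424,0.055],
    [0.102,0.424,0.055],
    [0.102,0.424,0.055],
    [0.102,0.424,0.055],
    [0.102,0.424,0.055],
    [0.102,0.424,0.055],
  ],
  roll=[7.2,7.2,7.2,7.2,7.2,7.2,7.2,7.2],
  claw=[0.085,0.085,0.085,0.085,0.085,0.085,0.085,0.085],
)

```text
clock: 3.45
position: [555.8, -179.0, 348.3]
ee_rot: [0.998, -0.065, -0.001, 0.0]
contact_force: [0.9, 0.4, 0.4]
gripper_width: 85.1
grasp_force: 0.0
```

Run:
```python
from h import *
s=read_state();p=get_image('wrist');save(p,'w2.png')
print(s['position'],yaw(s),s['joints'])
for t,z in [('gauge_grip',50),('gauge_collar',50),('gauge_tip',50),('short_grip',50)]:
    for r in place_of(p,t)[:2]: print(t,r['at'],r['conf'],on_z(p,s,r['at'],z),by_depth(p,s,r['at']))
C=cloud(p,s)
m=(abs(C[:,2]-57)<4)&(abs(C[:,0]-560)<80)&(abs(C[:,1]+185)<35)
Q=C[m];print(m.sum(),cv2.minAreaRect(Q[:,:2].astype(np.float32)))
for x in range(480,630,8):
    q=Q[abs(Q[:,0]-x)<4]
    if len(q): print(x,len(q),q[:,1].min(),q[:,1].max(),q[:,1].mean(),np.percentile(q[:,2],95))
```

```text
[ 555.8 -179.   348.3] -7.403368353117699 [-0.   0.4 -0.2  0.  -1.   1.5]
gauge_grip [325.4, 219.9] 0.86 [ 564.9 -183.8   50. ] [ 566.7 -184.    58.6]
gauge_grip [428.7, 228.1] 0.3 [ 547.3 -266.1   50. ] [ 549.7 -263.6   58.5]
gauge_collar [322.3, 289.6] 0.76 [ 505.  -173.6   50. ] [ 509.9 -174.2   61.2]
gauge_tip [315.7, 392.5] 0.95 [ 402.7 -154.1   50. ] [ 566.1 -179.   248.7]
short_grip [428.8, 227.2] 0.72 [ 548.1 -266.2   50. ] [ 550.4 -263.7   58.3]
3788 ((548.7928466796875, -182.11849975585938), (37.91227722167969, 139.72683715820312), 81.31449127197266)
480 12 -171.45139059142474 -164.94529147865302 -168.42543294803332 54.15174815732246
488 42 -171.9454350739946 -166.58117488290537 -169.20494452603148 54.36891237877988
496 24 -187.03353523044967 -167.32836478969665 -172.09228897913795 56.02768739140027
504 90 -188.70752547444712 -156.35254159367358 -178.1574852432454 60.89794694369104
512 235 -184.41659196784138 -157.7980787689533 -171.75071475005694 60.205812748529446
520 202 -184.73797168402584 -165.65009070092955 -175.06856455653968 59.54781439090638
528 209 -186.4840528494
[... 297 characters left out ...]
545 59.65066175955637
560 226 -192.008566745577 -172.7707415284652 -182.26048355789186 59.60617495905093
568 233 -192.9463407545641 -174.65134131809947 -183.6909294856926 59.69919528133389
576 244 -194.73186960488937 -175.71482388558243 -185.11008791439883 59.69163111981084
584 242 -196.37134625526258 -177.597312004973 -186.71501317862584 59.56798649949126
592 259 -197.31626594122463 -178.73796409440638 -187.96720402199287 59.779174182491836
600 341 -209.0567214182773 -174.56602076953558 -193.06674119407273 59.50669452477456
608 492 -210.60346663467675 -171.54212228444032 -190.9819662339463 59.51627119754687
616 279 -204.71101047774505 -172.7006147221518 -187.09227200188656 59.46645195216114
```

View pics/w2.png

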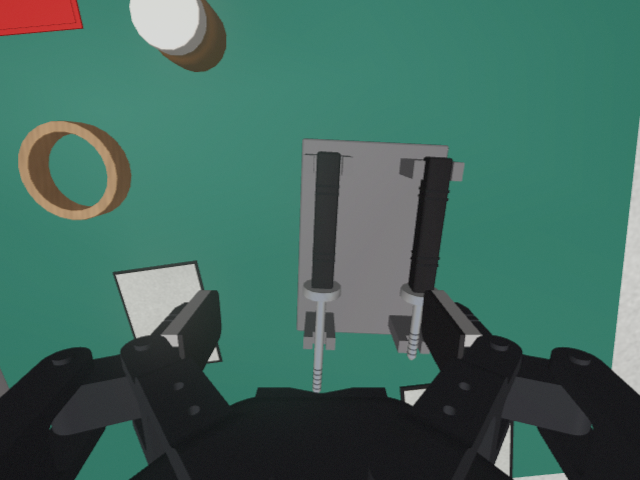

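Emit:
carry_out(
  slide=[
    [-0.0153,0.0018,0.06],
    [-0.0153,0.0018,0.11],
    [-0.0153,0.0018,0.144],
    [-0.0153,0.0018,0.144],
    [-0.0153,0.0018,0.144],
  ],
  roll=[2.7,2.7,2.7,2.7,2.7],
  claw=[0.085,0.085,0.085,0.085,0.085],
)

```text
clock: 4.32
position: [540.7, -176.3, 207.5]
ee_rot: [0.996, -0.086, 0.002, 0.0]
contact_force: [0.1, -0.1, 0.9]
gripper_width: 85.0
grasp_force: 0.0
```

Run:
```python
from h import *
s=read_state();p=get_image('wrist');save(p,'w3.png')
print(s['position'],yaw(s),s['contact_force'])
C=cloud(p,s)
m=(abs(C[:,2]-59)<4)&(abs(C[:,0]-560)<80)&(abs(C[:,1]+185)<35)
Q=C[m]
for x in range(520,630,8):
    q=Q[abs(Q[:,0]-x)<4]
    if len(q): print(x,len(q),q[:,1].min(),q[:,1].max(),q[:,1].mean(),np.percentile(q[:,2],95))
```

```text
[ 540.7 -176.3  207.5] -9.810995981363442 [ 0.1 -0.1  0.9]
520 762 -216.4004624103346 -165.65486848144118 -175.45902532404898 59.459273483539754
528 927 -217.88429347808136 -167.18799671968918 -182.68533425547827 60.56012522571641
536 993 -219.4541736476375 -168.66825477472176 -184.05026833161742 60.379258845918756
544 975 -219.99993190877964 -169.84467528478825 -183.4624724146916 59.85090330937273
552 918 -190.83629406255238 -171.20860045114347 -180.8713079628067 59.450688321620326
560 971 -191.9103150753639 -172.78487903300646 -182.37125791889787 59.484640567126256
568 1022 -193.56552110457363 -174.16978174223652 -183.9162525534252 59.51196745487129
576 1069 -195.072947915115 -175.73698253382256 -185.25559004724545 59.52991034803422
584 1121 -196.52817446144363 -177.19785796597617 -186.84542414936996 59.56703560953585
592 1203 -197.783761616031 -178.38684109459498 -188.14973394015422 59.69340542916823
600 1388 -209.2020325810306 -172.22121379662696 -190.49165212431126 59.59803169619193
608 1643 -210.4449903339477 -171.19326993360434 -191.07186126971297 59.561782679765244
616 1018 -204.48599370406328 -173.11418222354496 -189.96760178140696 59.587145831790316
```

View pics/w3.png

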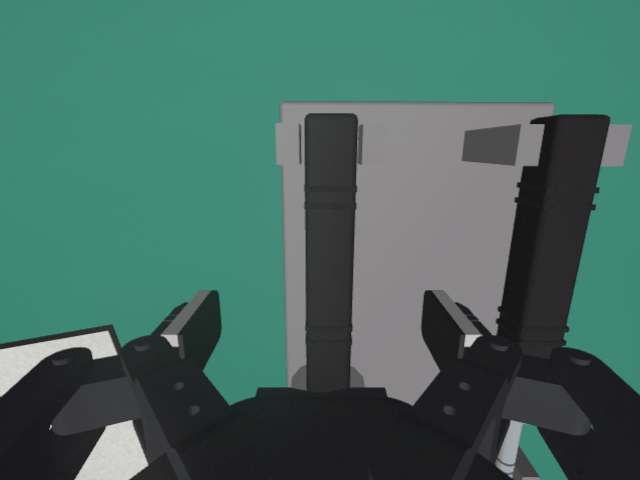

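Emit:
carry_out(
  slide=[
    [0,0.0025,0.002],
    [0,0.0025,0.002],
    [0,0.0025,0.002],
    [0,0.0025,0.002],
    [0,0.0025,0.002],
    [0,0.0025,0.002],
    [0,0.0025,0.002],
    [0,0.0025,0.002],
  ],
  roll=[0.3,0.3,0.3,0.3,0.3,0.3,0.3,0.3],
  claw=[0.085,0.04,0.0,0.0,0.0,0.0,0.0,0.0],
)

```text
clock: 5.38
position: [539.3, -179.6, 203.9]
ee_rot: [0.996, -0.089, 0.0, 0.0]
contact_force: [0.1, -0.9, 2.9]
gripper_width: 17.3
grasp_force: 58.8
```

Emit:
carry_out(
  slide=[
    [0,0,-0.02],
    [0,0,-0.05],
    [0,0,-0.1],
    [0,0,-0.15],
    [0,0,-0.18],
    [0,0,-0.18],
  ],
  roll=[0,0,0,0,0,0],
  claw=[0,0,0,0,0,0],
)

```text
clock: 6.12
position: [539.4, -179.5, 385.8]
ee_rot: [0.996, -0.089, 0.003, -0.0]
contact_force: [0.1, 0.5, -1.6]
gripper_width: 16.9
grasp_force: 58.6
```

Run:
```python
from h import *
s=read_state();print(s['position'],yaw(s),s['contact_force'],s['wrist_torque'],s['gripper_width'],s['grasp_force'])
g=s['position']-[0,0,154.7];a=np.radians(yaw(s));u=np.array([np.cos(a),np.sin(a),0])
for n in ['side','scene']:
    p=get_image(n)
    for t,d in [('gauge_grip',25),('gauge_collar',-38),('gauge_tip',-138)]:
        print(n,t,proj(p,s,g+u*d),[(r['at'],r['conf']) for r in place_of(p,t)[:2]])
    if n=='side': save(p,'s4.png',(200,150,440,330))
```

```text
[ 539.4 -179.5  385.8] -10.228273665284702 [ 0.1  0.5 -1.6] [ 0. -0. -0.] 16.866700807759926 58.59267711639404
side gauge_grip [370.8 260.9] [([367.8, 260.8], 0.89), ([366.2, 335.9], 0.68)]
side gauge_collar [336.7 263.1] [([333.8, 263.3], 0.78), ([417.0, 274.6], 0.17)]
side gauge_tip [282.3 266.6] [([282.9, 271.9], 0.86), ([368.8, 260.5], 0.72)]
scene gauge_grip [252.6 183.4] [([251.4, 183.6], 0.57)]
scene gauge_collar [272.5 166.5] [([271.3, 170.5], 0.81)]
scene gauge_tip [302.1 141.3] [([301.8, 139.1], 0.55)]
```

View pics/s4.png

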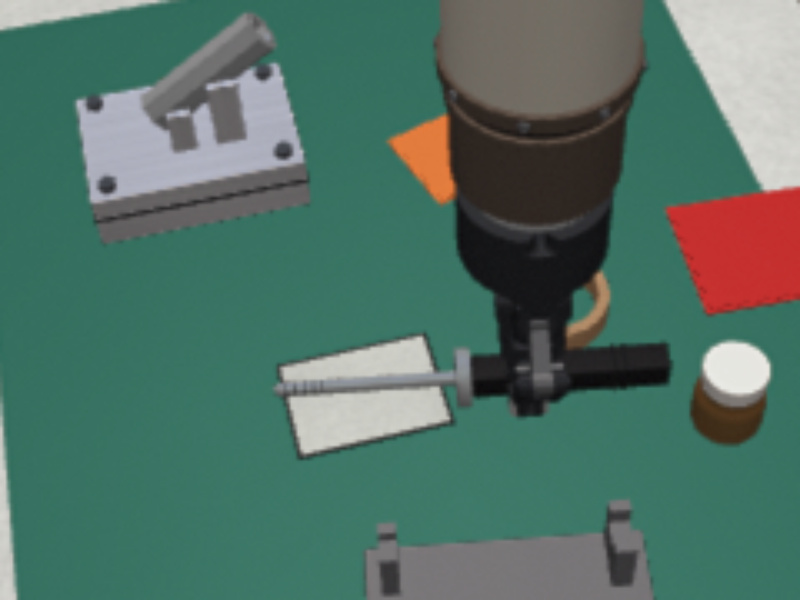

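Emit:
carry_out(
  slide=[
    [-0.0023,-0.433,0.05],
    [-0.0023,-0.433,0.05],
    [-0.0023,-0.433,0.05],
    [-0.0023,-0.433,0.05],
    [-0.0023,-0.433,0.05],
    [-0.0023,-0.433,0.05],
    [-0.0023,-0.433,0.05],
    [-0.0023,-0.433,0.05],
  ],
  roll=[-10.4,-10.4,-10.4,-10.4,-10.4,-10.4,-10.4,-10.4],
  claw=[0,0,0,0,0,0,0,0],
)

```text
clock: 7.52
position: [613.9, 251.2, 331.4]
ee_rot: [1.0, 0.004, -0.001, 0.0]
contact_force: [-0.0, 0.1, -2.0]
gripper_width: 16.8
grasp_force: 59.1
```

```bash
cat >> h.py <<'E'
def tri(A):
    P=[];b=[]
    M=np.zeros((3,3));v=np.zeros(3);rs=[]
    for o,d in A: d=d/np.linalg.norm(d);Q=np.eye(3)-np.outer(d,d);M+=Q;v+=Q@o;rs.append((o,Q))
    X=np.linalg.solve(M,v);return X,[float(np.linalg.norm(Q@(X-o))) for o,Q in rs]
def look(names=('gauge_grip','gauge_collar','gauge_tip','tube_mouth'),sv=None,crop=None):
    s=read_state();print('tcp',s['position'],yaw(s),s['contact_force']);g=s['position']-[0,0,154.7]
    A={n:[] for n in names}
    for c in ['side','scene']:
        p=get_image(c)
        if c=='side' and sv: save(p,sv,crop)
        for n in names:
            r=place_of(p,n)
            e={'gauge_grip':25,'gauge_collar':-38,'gauge_tip':-138}.get(n)
            pr=np.array([455,247,139]) if e is None else g+[e,0,0]
            if r:
                r=min(r[:3],key=lambda r:np.linalg.norm(np.array(r['at'])-proj(p,s,pr)));A[n].append(ray(p,s,r['at']))
                print(c,n,np.array(r['at']),round(r['conf'],2),end='; ')
    print()
    for n in names:
        if len(A[n])==2: X,e=tri(A[n]);print(n,X,'rel grasp',X-g,'err',e)
E
python3 -c "
from h import *
look(sv='s5.png',crop=(220,100,420,250))"
```

```text
tcp [613.9 251.2 331.4] 0.44521315400282324 [-0.   0.1 -2. ]
side gauge_grip [345.6 131.2] 0.55; side gauge_collar [320.9 138.1] 0.86; side gauge_tip [283.  145.4] 0.67; side tube_mouth [277.  159.6] 0.85; scene gauge_grip [418.5 313. ] 0.98; scene gauge_collar [425.9 284. ] 0.58; 
gauge_grip [636.7 252.6 181.8] rel grasp [22.7  1.4  5.1] err [2.543049205697601, 2.543049205697573]
gauge_collar [570.3 240.5 182.4] rel grasp [-43.6 -10.7   5.8] err [3.69302260733841, 3.693022607338323]
```

View pics/s5.png

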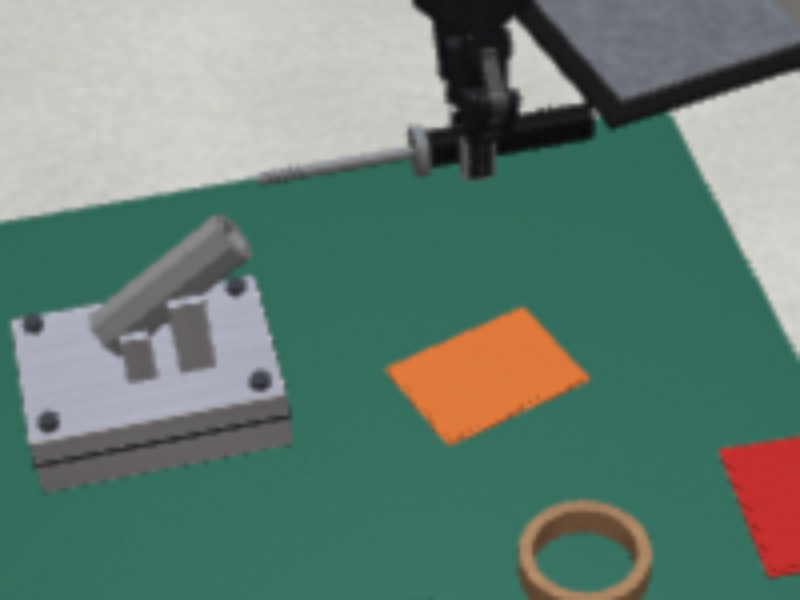

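```bash
python3 -c "
from h import *
s=read_state();print(s['position'],yaw(s));g=s['position']-[0,0,154.7];p=get_image('side')
for t in [0,2,4,6]:
  u=np.array([np.cos(np.radians(t)),0,np.sin(np.radians(t))]);print(t,[proj(p,s,g+u*d) for d in (79,24,-31,-39,-139)])
print(proj(p,s,[455,246.9,139]))
"
```

```text
[614.  246.1 334.2] 0.10285506955450752
0 [array([368.4, 130.3]), array([347.6, 133.9]), array([326.6, 137.6]), array([323.5, 138.1]), array([284.5, 144.9])]
2 [array([368.4, 129.4]), array([347.6, 133.6]), array([326.6, 137.9]), array([323.6, 138.5]), array([284.7, 146.4])]
4 [array([368.4, 128.5]), array([347.6, 133.4]), array([326.7, 138.2]), array([323.6, 139. ]), array([285. , 147.9])]
6 [array([368.4, 127.6]), array([347.6, 133.1]), array([326.7, 138.6]), array([323.7, 139.4]), array([285.4, 149.4])]
[278.4 158.5]
```

Emit:
carry_out(
  slide=[
    [0,-0.0008,0.025],
    [0,-0.0008,0.0415],
    [0,-0.0008,0.0415],
    [-0.01,-0.0008,0.0415],
    [-0.018,-0.0008,0.0415],
    [-0.024,-0.0008,0.0415],
    [-0.027,-0.0008,0.0415],
    [-0.027,-0.0008,0.0415],
  ],
  roll=[0,0,0,0,0,0,0,0],
  claw=[0,0,0,0,0,0,0,0],
)

```text
clock: 9.07
position: [586.7, 247.8, 292.5]
ee_rot: [1.0, 0.002, 0.0, -0.0]
contact_force: [-0.3, -0.0, -1.7]
gripper_width: 16.8
grasp_force: 59.1
```

```bash
python3 -c "
from h import *
s=read_state();print(s['position'],yaw(s),s['contact_force'],s['wrist_torque']);g=s['position']-[0,0,154.7];p=get_image('side');save(p,'s6.png',(250,120,370,210))
print([proj(p,s,g+np.array([d,0,0])) for d in (79,-139)],proj(p,s,[455,246.9,139]))
"
```

```text
[586.7 247.8 292.5] 0.18609824478303252 [-0.3 -0.  -1.7] [-0. -0. -0.]
[array([357.5, 144.5]), array([275.5, 159.2])] [278.4 158.5]
```

View pics/s6.png

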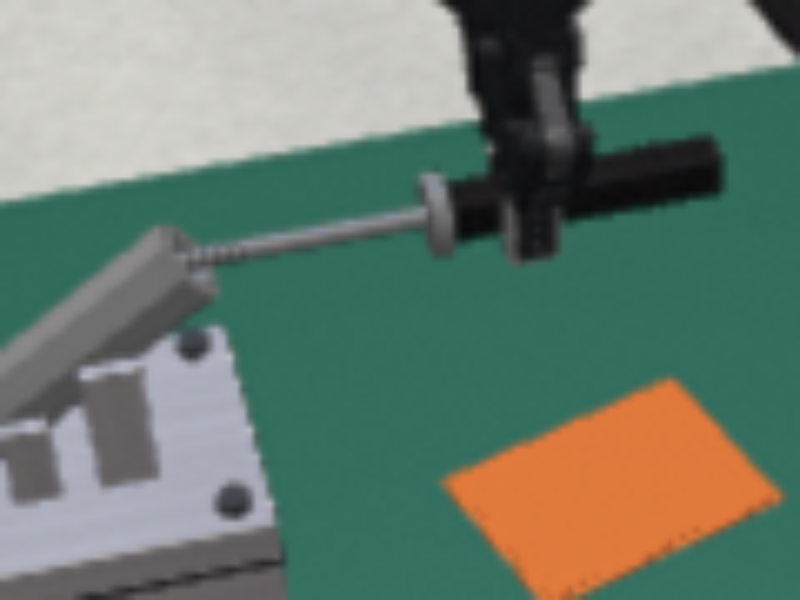

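Emit:
carry_out(
  slide=[
    [-0.002,0.0005,0],
    [-0.003,0.0005,0],
    [-0.0032,0.0005,-0.004],
    [-0.0034,0.0005,-0.008],
    [-0.0037,0.0005,-0.012],
    [-0.0037,0.0005,-0.012],
  ],
  roll=[0,0,0,0,0,0],
  claw=[0,0,0,0,0,0],
)

```text
clock: 9.88
position: [583.7, 247.3, 305.0]
ee_rot: [1.0, 0.002, 0.001, -0.001]
contact_force: [3.1, 0.3, -3.8]
gripper_width: 17.1
grasp_force: 58.6
```

```bash
cat >> h.py <<'E'
def ang():
    s=read_state();print(s['position'],yaw(s),s['contact_force'],s['wrist_torque'],s['gripper_width']);g=s['position']-[0,0,154.7]
    A={}
    for c in ['side','scene']:
        p=get_image(c)
        for n,d in [('gauge_grip',24),('gauge_collar',-39),('gauge_tip',-139)]:
            r=place_of(p,n)
            if not r: continue
            def err(t):
                u=np.array([np.cos(np.radians(t)),0,np.sin(np.radians(t))]);return [np.linalg.norm(proj(p,s,g+u*d)-np.array(q['at'])) for q in r]
            E=np.array([err(t) for t in range(-20,60)]);i,j=np.unravel_index(E.argmin(),E.shape);print(c,n,'tilt',i-20,'px err',E.min(),r[j]['conf'])
        # handle line in the side image: dark pixels fit
E
python3 -c "
from h import *
ang()"
```

```text
[583.7 247.3 305. ] 0.1771318535493905 [ 3.1  0.3 -3.8] [-0.  -1.7  0. ] 17.067935803264966
side gauge_grip tilt 9 px err 3.041823475705607 0.97
side gauge_collar tilt 1 px err 3.14294680264743 0.69
side gauge_tip tilt 9 px err 2.0427363565891334 0.72
scene gauge_grip tilt -20 px err 3.7969652029415557 0.68
scene gauge_collar tilt 16 px err 1.4732761080110153 0.91
```

Emit:
carry_out(
  slide=[
    [-0.001,0,-0.006],
    [-0.0019,0,-0.012],
    [-0.0032,0,-0.018],
    [-0.0046,0,-0.024],
    [-0.0063,0,-0.03],
    [-0.0082,0,-0.0354],
    [-0.0084,0,-0.0354],
  ],
  roll=[0,0,0,0,0,0,0],
  claw=[0,0,0,0,0,0,0],
)

```text
clock: 11.15
position: [574.9, 247.2, 340.5]
ee_rot: [1.0, 0.002, 0.001, -0.0]
contact_force: [6.3, -0.2, -2.3]
gripper_width: 17.1
grasp_force: 58.7
```

```bash
python3 -c "
from h import *
ang()"
```

```text
[574.9 247.2 340.5] 0.18678541208991298 [ 6.3 -0.2 -2.3] [-0.  -1.9  0. ] 17.09681934541276
side gauge_collar tilt 11 px err 1.194504497858083 0.65
side gauge_tip tilt 26 px err 1.9529126096086284 0.77
scene gauge_grip tilt 12 px err 2.150018703377704 0.56
scene gauge_collar tilt 27 px err 3.2074165816081552 0.8
```

Emit:
carry_out(
  slide=[
    [-0.002,0,-0.006],
    [-0.004,0,-0.011],
    [-0.0062,0,-0.016],
    [-0.0085,0,-0.021],
    [-0.011,0,-0.026],
    [-0.0128,0,-0.0285],
    [-0.0128,0,-0.0285],
  ],
  roll=[0,0,0,0,0,0,0],
  claw=[0,0,0,0,0,0,0],
)

```text
clock: 12.42
position: [561.7, 247.1, 368.3]
ee_rot: [1.0, 0.002, -0.0, 0.0]
contact_force: [2.4, 0.7, -3.6]
gripper_width: 17.1
grasp_force: 58.9
```

```bash
python3 -c "
from h import *
ang()
p=get_image('side');save(p,'s7.png',(250,100,370,190))"
```

```text
[561.7 247.1 368.3] 0.1798983023500219 [ 2.4  0.7 -3.6] [ 0.1 -0.9  0. ] 17.078583131668655
side gauge_grip tilt 23 px err 2.145476578750696 0.66
side gauge_collar tilt 27 px err 1.6080796666025678 0.84
side gauge_tip tilt 33 px err 0.9712592980918533 0.98
scene gauge_grip tilt 19 px err 1.3377020455338093 0.87
scene gauge_collar tilt 30 px err 5.628662351488389 0.54
```

View pics/s7.png

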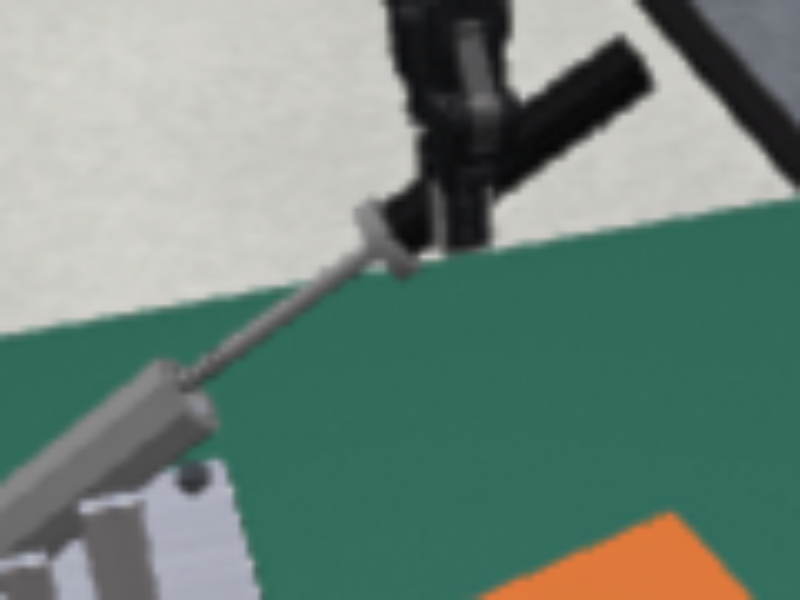

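Emit:
carry_out(
  slide=[
    [-0.0025,0,0.0017],
    [-0.0049,0,0.0034],
    [-0.0074,0,0.0052],
    [-0.0098,0,0.0069],
    [-0.0123,0,0.0086],
    [-0.0123,0,0.0086],
  ],
  roll=[0,0,0,0,0,0],
  claw=[0,0,0,0,0,0],
)

```text
clock: 13.62
position: [549.9, 247.1, 359.3]
ee_rot: [1.0, 0.001, 0.001, -0.0]
contact_force: [5.4, 0.4, -4.5]
gripper_width: 17.1
grasp_force: 58.9
```

Emit:
carry_out(
  slide=[
    [-0.0049,0,0.003],
    [-0.0098,0,0.0062],
    [-0.0147,0,0.0096],
    [-0.0196,0,0.0131],
    [-0.0246,0,0.0167],
    [-0.0246,0,0.0167],
  ],
  roll=[0,0,0,0,0,0],
  claw=[0,0,0,0,0,0],
)

```text
clock: 14.38
position: [524.1, 246.9, 342.0]
ee_rot: [1.0, 0.001, -0.001, 0.0]
contact_force: [2.3, 0.4, -6.4]
gripper_width: 16.8
grasp_force: 59.0
```

```bash
python3 -c "
from h import *
ang()"
```

```text
[524.1 246.9 342. ] 0.1531551845394137 [ 2.3  0.4 -6.4] [ 0.3 -1.1 -0. ] 16.83605321080013
side gauge_grip tilt 22 px err 0.6163857395609507 0.68
side gauge_collar tilt 21 px err 0.40332858109103203 0.88
scene gauge_grip tilt 26 px err 2.643001508245064 0.74
scene gauge_collar tilt 42 px err 2.422643180774695 0.75
```

Emit:
carry_out(
  slide=[
    [-0.0057,0,0.004],
    [-0.0115,0,0.008],
    [-0.0172,0,0.012],
    [-0.0229,0,0.016],
    [-0.0287,0,0.0201],
    [-0.0344,0,0.0241],
    [-0.0344,0,0.0241],
  ],
  roll=[0,0,0,0,0,0,0],
  claw=[0,0,0,0,0,0,0],
)

```text
clock: 15.65
position: [489.8, 246.7, 317.8]
ee_rot: [1.0, 0.001, -0.001, 0.0]
contact_force: [-0.0, 0.8, -5.1]
gripper_width: 16.7
grasp_force: 59.0
```

Emit:
carry_out(
  slide=[
    [-0.0008,0,0.0006],
    [-0.0016,0,0.0011],
    [-0.0025,0,0.0017],
    [-0.0033,0,0.0023],
    [-0.0033,0,0.0023],
  ],
  roll=[0,0,0,0,0],
  claw=[0,0,0,0,0],
)

```text
clock: 16.27
position: [487.5, 247.0, 316.6]
ee_rot: [1.0, 0.001, 0.0, -0.0]
contact_force: [1.9, -0.1, -2.9]
gripper_width: 17.2
grasp_force: 59.2
```

Emit:
carry_out(
  slide=[
    [-0.0008,0,0.0006],
    [-0.0016,0,0.0011],
    [-0.0016,0,0.0011],
  ],
  roll=[0,0,0],
  claw=[0,0,0],
)

```text
clock: 16.65
position: [485.7, 246.9, 315.2]
ee_rot: [1.0, 0.001, -0.0, -0.0]
contact_force: [2.3, 0.4, -4.0]
gripper_width: 17.0
grasp_force: 59.2
```

```bash
python3 -c "
from h import *
ang()
"
```

```text
[485.7 246.9 315.2] 0.16261819235370914 [ 2.3  0.4 -4. ] [ 0. -1.  0.] 16.965004017921586
side gauge_grip tilt 42 px err 1.725286121363595 0.82
side gauge_collar tilt 42 px err 0.6003679674083526 0.67
scene gauge_grip tilt 19 px err 2.1947724158055526 0.78
scene gauge_collar tilt 52 px err 1.817112675987286 0.54
```

Emit:
carry_out(
  slide=[
    [-0.0008,0,0.0006],
    [-0.0016,0,0.0011],
    [-0.0025,0,0.0017],
    [-0.0025,0,0.0017],
  ],
  roll=[0,0,0,0],
  claw=[0,0,0,0],
)

```text
clock: 17.55
position: [483.7, 246.9, 314.1]
ee_rot: [1.0, 0.002, 0.001, -0.0]
contact_force: [4.2, -1.2, -1.7]
gripper_width: 17.3
grasp_force: 59.3
```

Emit:
carry_out(
  slide=[
    [-0.0008,0,0.0006],
    [-0.0016,0,0.0011],
    [-0.0025,0,0.0017],
    [-0.0025,0,0.0017],
  ],
  roll=[0,0,0,0],
  claw=[0,0,0,0],
)

```text
clock: 18.05
position: [482.7, 246.9, 314.1]
ee_rot: [1.0, 0.002, 0.003, -0.001]
contact_force: [9.6, -4.2, 1.9]
gripper_width: 17.4
grasp_force: 59.8
```

```bash
python3 -c "
from h import *
ang()
p=get_image('side');save(p,'s8.png',(250,110,350,185))"
```

```text
[482.7 246.9 314.1] 0.25756714181985996 [ 9.6 -4.2  1.9] [-1.3 -2.9  0. ] 17.36686927675991
side gauge_grip tilt 52 px err 3.863268952278453 0.64
side gauge_collar tilt 35 px err 3.7929717644663965 0.59
scene gauge_grip tilt 11 px err 1.3767586880329208 0.83
scene gauge_collar tilt 45 px err 1.2192612527264477 0.51
scene gauge_tip tilt 59 px err 5.912580356112577 0.36
```

View pics/s8.png

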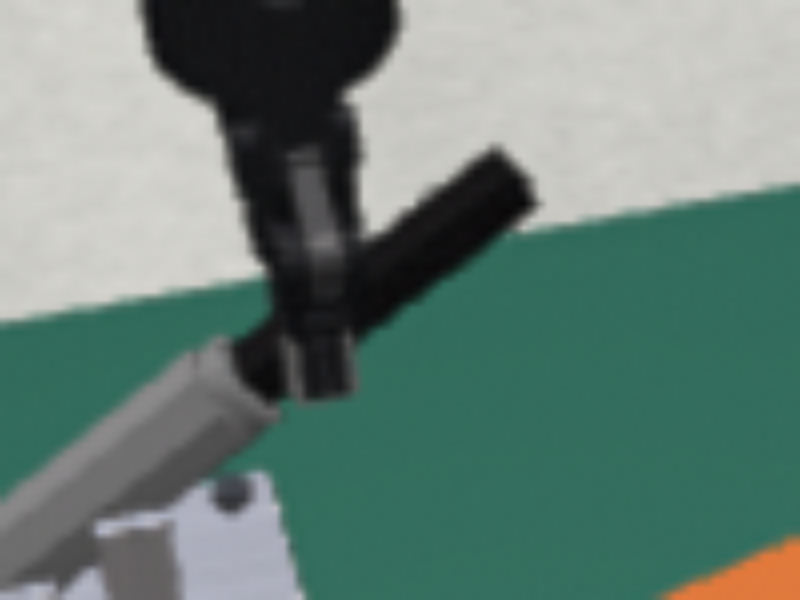

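Emit:
carry_out(
  slide=[
    [-0.0012,0,0.0009],
    [-0.0012,0,0.0009],
    [0.0041,0,-0.0029],
    [0.0123,0,-0.0086],
    [0.0205,0,-0.0143],
    [0.0287,0,-0.0201],
    [0.0369,0,-0.0258],
    [0.041,0,-0.0287],
  ],
  roll=[0,0,0,0,0,0,0,0],
  claw=[0,0,0,0,0,0,0,0],
)

```text
clock: 19.5
position: [522.4, 247.0, 341.0]
ee_rot: [1.0, 0.001, 0.0, -0.0]
contact_force: [0.8, 0.2, -4.9]
gripper_width: 16.8
grasp_force: 58.9
```

Emit:
carry_out(
  slide=[
    [0.0063,0,-0.0044],
    [0.0126,0,-0.0088],
    [0.0188,0,-0.0132],
    [0.0251,0,-0.0176],
    [0.0314,0,-0.022],
    [0.0377,0,-0.0264],
    [0.0377,0,-0.0264],
  ],
  roll=[0,0,0,0,0,0,0],
  claw=[0,0,0,0,0,0,0],
)

```text
clock: 20.38
position: [560.0, 247.1, 368.0]
ee_rot: [1.0, 0.001, 0.001, -0.0]
contact_force: [-0.0, -0.6, -2.4]
gripper_width: 17.2
grasp_force: 59.1
```

```bash
python3 -c "
from h import *
ang()
"
```

```text
[560.  247.1 368. ] 0.15713723049065112 [-0.  -0.6 -2.4] [-0.  0. -0.] 17.197144209797074
side gauge_grip tilt 55 px err 1.803230449476831 0.78
side gauge_collar tilt 24 px err 0.29984274902270874 0.95
side gauge_tip tilt 38 px err 1.3943486026897725 0.76
scene gauge_collar tilt 48 px err 3.365672801340256 0.65
```

Emit:
carry_out(
  slide=[
    [0.0045,0,0.007],
    [0.0086,0,0.014],
    [0.0122,0,0.0215],
    [0.0154,0,0.0289],
    [0.018,0,0.0367],
    [0.0203,0,0.0446],
    [0.0203,0,0.0446],
  ],
  roll=[0,0,0,0,0,0,0],
  claw=[0,0,0,0,0,0,0],
)

```text
clock: 21.65
position: [579.7, 247.1, 321.1]
ee_rot: [1.0, 0.001, -0.001, 0.001]
contact_force: [1.1, 1.3, 1.5]
gripper_width: 16.6
grasp_force: 58.4
```

Emit:
carry_out(
  slide=[
    [0.0015,0,0.007],
    [0.0027,0,0.014],
    [0.0035,0,0.021],
    [0.0039,0,0.028],
    [0.004,0,0.0322],
    [0.004,0,0.0322],
  ],
  roll=[0,0,0,0,0,0],
  claw=[0,0,0,0,0,0],
)

```text
clock: 22.4
position: [583.7, 247.2, 289.7]
ee_rot: [1.0, 0.001, -0.0, 0.0]
contact_force: [0.9, 0.7, 1.9]
gripper_width: 17.3
grasp_force: 58.5
```

```bash
python3 -c "
from h import *
ang()
"
```

```text
[583.7 247.2 289.7] 0.15643568438730626 [0.9 0.7 1.9] [ 0.1  0.2 -0.1] 17.284548214548938
side gauge_grip tilt -3 px err 1.8335836456690022 0.79
side gauge_collar tilt -5 px err 0.3759952129116077 0.72
side gauge_tip tilt -1 px err 0.3077096963745797 0.66
scene gauge_grip tilt -20 px err 2.7400192490087965 0.69
scene gauge_collar tilt 14 px err 3.446151275274507 0.56
```

Emit:
carry_out(
  slide=[
    [0.015,0,0],
    [0.03,0,0],
    [0.03,0,-0.03],
    [0.03,0.05,-0.03],
    [0.03,0.11,-0.03],
    [0.03,0.17,-0.03],
    [0.03,0.22,-0.03],
    [0.03,0.255,0.01],
  ],
  roll=[0,0,0,0,0,0,0,0],
  claw=[0,0,0,0,0,0,0,0],
)

```text
clock: 23.8
position: [616.3, -10.1, 282.7]
ee_rot: [1.0, 0.001, 0.004, -0.001]
contact_force: [0.8, -0.1, -3.0]
gripper_width: 17.1
grasp_force: 58.9
```

Emit:
carry_out(
  slide=[
    [0,0,0.02],
    [0,0,0.02],
    [0,0,0.02],
  ],
  roll=[0,0,0],
  claw=[0,0,0],
)

```text
clock: 24.18
position: [615.4, -7.4, 260.9]
ee_rot: [1.0, 0.002, 0.001, 0.0]
contact_force: [0.3, -0.0, -1.0]
gripper_width: 17.0
grasp_force: 58.9
```

```bash
python3 -c "
from h import *
ang()
s=read_state();g=s['position']-[0,0,154.7]
for c in ['side','scene','wrist']:
    p=get_image(c);C=cloud(p,s);m=(abs(C[:,1]-g[1])<9)&(C[:,2]>60)&(C[:,2]<150);Q=C[m]
    print(c,[(x,len(q),round(float(np.percentile(q[:,2],90)),1),round(float(np.median(q[:,1])),1)) for x in range(460,710,10) for q in [Q[abs(Q[:,0]-x)<5]] if len(q)>1])
    for r in place_of(p,'card')[:3]: print('card',on_z(p,s,r['at'],2),r['conf'])
    for r in place_of(p,'gauge_tip')[:2]: print('tip',r['at'],on_z(p,s,r['at'],g[2]),r['conf'])
p=get_image('side');save(p,'s9.png',(220,180,420,330))
"
```

```text
[615.4  -7.4 260.9] 0.20978199330309263 [ 0.3 -0.  -1. ] [ 0.1 -0.1  0. ] 17.017268014160685
side gauge_grip tilt 1 px err 1.9621884172841928 0.84
side gauge_collar tilt -1 px err 0.6420776796199514 0.67
side gauge_tip tilt 5 px err 0.9965969895642972 0.84
scene gauge_grip tilt -20 px err 0.9304941400320053 0.91
scene gauge_collar tilt 5 px err 3.8864988331916135 0.57
scene gauge_tip tilt 4 px err 1.9053119989377463 0.91
side [(480, 11, 108.4, -9.5), (490, 16, 109.2, -10.3), (500, 15, 108.0, -8.9), (510, 16, 109.9, -11.3), (520, 15, 109.6, -10.4), (530, 13, 109.8, -10.4), (540, 15, 109.9, -9.3), (550, 16, 109.8, -9.9), (560, 15, 109.3, -9.0), (570, 14, 109.0, -9.7), (580, 38, 120.6, -9.0), (590, 27, 115.9, -12.2), (600, 37, 118.0, -9.5), (610, 8, 118.3, -0.7), (620, 3, 117.2, -2.0), (640, 2, 111.8, -7.6), (650, 23, 115.9, -10.1), (660, 37, 116.5, -12.3), (670, 38, 115.6, -12.9), (680, 36, 115.7, -12.1), (690, 33, 116.8, -12.3)]
card [812.3  52.5   2. ] 0.98
card [476.4 -13.4   2. ] 0.91
card [601.9 212.2   2. ] 0.91
tip [312.3, 242.4] [483.9 -16.1 106. ] 0.96
scene [(480, 6, 107.4, -
[... 165 characters left out ...]
-13.6), (620, 27, 116.3, -9.1), (630, 39, 115.8, -3.4), (640, 36, 115.8, -6.8), (650, 36, 116.1, -5.6), (660, 42, 116.8, -5.5), (670, 39, 116.8, -5.6), (680, 40, 116.5, -4.6), (690, 57, 116.6, -5.3), (700, 5, 113.6, -11.3)]
card [815.   49.9   2. ] 0.87
card [614.6 213.5   2. ] 0.84
card [471.2 -18.8   2. ] 0.74
tip [338.5, 221.1] [481.1 -11.6 106. ] 0.56
wrist [(590, 804, 114.0, -7.2), (600, 967, 114.3, -7.5), (610, 1166, 121.1, -7.5), (620, 1256, 119.3, -7.5), (630, 1244, 114.7, -7.5), (640, 1241, 114.7, -7.4), (650, 1341, 114.8, -7.4), (660, 1427, 114.9, -7.4), (670, 1558, 115.2, -7.3), (680, 1629, 115.2, -7.3), (690, 1769, 115.3, -7.3), (700, 259, 115.0, -7.3)]
card [613. 216.   2.] 0.78
```

View pics/s9.png

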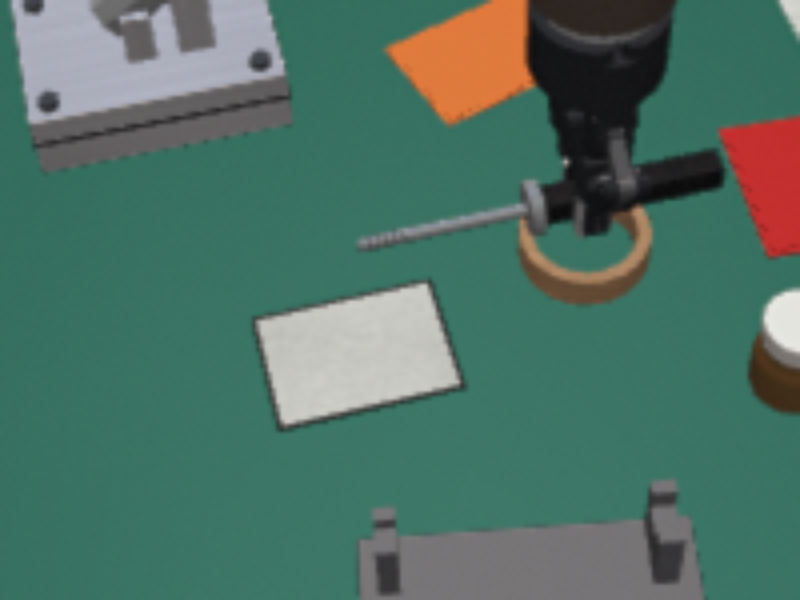

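Emit:
carry_out(
  slide=[
    [-0.002,0.001,0.003],
    [-0.002,0.001,0.003],
    [-0.002,0.001,0.003],
    [-0.002,0.001,0.003],
  ],
  roll=[0,0,0,0],
  claw=[0,0,0,0],
)

```text
clock: 25.58
position: [612.6, -8.7, 257.3]
ee_rot: [1.0, 0.001, 0.0, -0.0]
contact_force: [-0.9, 0.1, -2.6]
gripper_width: 17.2
grasp_force: 58.9
```

```bash
python3 -c "
from h import *
s=read_state();print(s['position'],s['joint_vel'],s['grasp_force']);print(job_done())"
```

```text
[612.6  -8.7 257.3] [ 0.  0. -0. -0. -0. -0.] 58.86932730674744
the job is handed in; nothing more can be done
None
```

I slid the long rod down the guide tube until its collar stopped on the rim and drew it right out. I handed the job in at about 26 s, with the rod still gripped, under 1° off level, and its tip about 10 cm above the small white card. The verdict was not shown.

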